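Open the push-and-turn safety cap of a reagent bottle

TASK

Open the reagent bottle for the next etch: press its blue safety cap down against its spring, turn it anticlockwise (seen from above) while it is held down until it comes free, then lift it off and set it down flat, open side down, on the steel tray; do not let it drop. Do not force the cap: it will not turn unless it is pressed far enough, and it must be neither wrenched nor rammed down. Leave the bottle standing upright in its stand and the other things where they are.

Things in the scene. Friction and masses are not known exactly. Their poses are not given: they have to be found in the camera images.
- cap_center (a point): centre (half-way up) of the blue, round, ribbed push-and-turn cap: 50 mm across, 28 mm high, 40 g; z along its axis, up. Locked by three hidden lugs that a spring holds up in notches (about 5 N). Pressed 3.5 mm into the bottle (12 N in all) the lugs leave the notches; at 4.2 mm (14 N) it is hard home. Between the two it turns anticlockwise only, to hard stops. Above 30 N between cap and bottle is forcing it
- bottle_mouth (a point): centre of the bottle's mouth, on its axis, 116 mm above the bottle's foot. With the cap locked the cap's centre is 1 mm below this point and the cap's x axis along the bottle's. Held pressed and turned 45 to 75 degrees anticlockwise from there (60 is the middle, hard stops at about 80), the cap is free and its spring pushes it up; lift it straight up
- reagent_bottle: white plastic bottle standing loose in the square nest of its stand, about 1.5 mm play each side: square body 64 x 64 x 74 mm, shoulder up to 84 mm, neck 31 mm across with a 41 mm bead at 88 mm; 0.4 to 0.7 kg; orange-banded label on two sides. Origin: centre of its underside; z up its axis. It rests on a foam pad, so it sinks when pressed
- bottle_stand: stand fixed to the table: grey base plate 116 x 116 x 8 mm with four steel walls round the nest, 79 mm square outside, tops 44 mm above the table. On the nest's floor a soft foam pad, its top 20 mm above the table unloaded, sinks 0 to 9 mm under the bottle's weight or light pressing, then is firm. Origin: centre of its underside on the table
- cap_tray: shallow stainless tray fixed to the table, where the cap goes: 130 (its x) x 150 (its y) mm outside, walls 2 mm thick and 12 mm high, floor 2 mm above the table. Origin: centre of its underside on the table
- specimen_green: green resin-mounted specimen, disc 30 mm across, 18 mm high; bystander, origin under its centre
- specimen_black: black resin-mounted specimen, disc 30 mm across, 18 mm high; bystander, origin under its centre
- dropper_bottle: brown dropper bottle with black teat, 33 mm across, 102 mm high; bystander, origin under its centre
- bud_tub: clear tub of cotton buds, 77 mm across, 80 mm high; bystander, origin under its centre
- loupe: black loupe, 36 mm across, 36 mm high; bystander, origin under its centre

How it is judged:
By the outcome, as a careful person would: the job done as asked, in the order asked, and still so for the second after the job is handed in, with the robot touching nothing.
It also fails if it takes over 64 s, if anything falls off the work surface, if the arm or the gripper's body presses on something with over 40 N, if the wrist force passes 120 N, or if a joint passes its speed limit or range.

ROBOT

A 6-joint arm with a two-finger parallel gripper is mounted at the origin on a cart in front of the work surface, level with it; the furniture and walls round the work are solid. World frame = base frame: x ahead of the robot, y to its left, z up, the work surface at z = 0. Lengths are in m, angles in rad, forces in N, time in s.
With the tool pointing down it reaches from about 0.275 to 0.85 m from the base axis. Payload 5.2 kg.
Tool frame: the origin (TCP) lies between the finger pads; the fingertips stand nose_length ahead of it and the grasp point (between the pads) is the TCP (nose_length is the distance from the TCP to the fingertips, in m); z points along the fingers, x is the direction in which the jaws open and shut, and the axes are right-handed (so a half turn about z gives the same grasp; the last joint's range is limited). The gripper opens to 85 mm and grips with 20 to 120 N. Pads are 22 mm wide; open, the fingers measure 114 mm over their backs; the gripper's body (76 mm by 85 mm) begins 54 mm behind the grasp point. The pads swing forward as they close: fully open they stand 13 mm farther back than shut.
Start: joints at [-1.424, 0.259, 1.535, -0, 1.348, -0.203], TCP at [0.189, -0.517, 0.223] pointing down, gripper open.
Joint ranges: [-3.14, 3.14], [-0.91, 2.08], [0.19, 2.58], [-1.22, 4.36], [0.22, 2.71], [-3.12, 3.12]. Speed limits (rad/s): [2.57, 2.57, 3.14, 3.14, 3.14, 3.14].

INTERFACE

Orientations are given as a 3x3 rotation matrix whose columns are the frame's x, y, z axes.
In Python, from station import get_obs, snapshot, camera_model, job_done, look_for, spot_point, nose_length gives the robot as it stands.
- The arm moves only by the shell command python3 -m inch 'ROWS' [OPENING] [FORCE]. ROWS is text: rows parted by semicolons, each of 4 numbers parted by spaces: the shift along the tool's x, y, z scaled (see below), then the turn about the tool's z scaled (see below). In form: x y z twist; .... A call has 1 to 12 rows; each row is the pose to reach, as a shift and turn from the pose commanded when the call began, along the tool's axes at that moment, turning the shorter way round; what a row does not reach only later rows make up. The controller multiplies each number of a shift by 10 cm and each number of a turn by 2 pi rad. A row lasts 1/8 s, in which the tool goes at most 62.5 mm and 10.7 degrees, less where a joint would pass 70% of its speed; a pose out of reach is approached as far as the arm can. A call with a number of a shift or a turn outside -1 to 1 is refused whole. A call with a gripper value outside its range is refused whole. OPENING is the gripper's target within -1 to 1 (fully open at 1, half-way at 0, shut at -1), set as the call begins (- or left out, the last holds). The fingers move at their own pace and stop on an object; FORCE is the grip in N (left out, the last holds). Time passes only in rows, so rows that repeat a pose let the fingers close. It gives the time, the measured TCP pose, the force and the opening at its end, in the units of the state.
- get_obs(): the state, without advancing time (a new reading comes with each control period).
- snapshot(name): name is "scene" or "top" or "wrist"; returns the picture (420x560x3 uint8, blue, green, red); there is no depth.
- camera_model(name): a dict with "K" (3x3 intrinsics, pixels), "D" ([k1, k2, p1, p2, k3] as OpenCV has them; the pictures are not rectified), "world_to_cam" (4x4, takes a point from world to camera coordinates). Camera axes: x right, y up, looking along -z (the intrinsics and any distortion apply to the point x, -y, -z); pixel columns grow to the right and rows downward; lengths in m; the calibration is good to about 2 mm. A picture is of the moment at which its call begins: read the wrist's pose just before it. camera_model takes no time and is no camera call; for the wrist camera it gives the pose at the moment of the call.
- job_done(): hands the job in, once; it reports no verdict.
Trained networks look in the newest picture that a camera, given by its name, has taken for a name from the list of things; names that differ only in an ending like _2 or _b are one class to them, and where a whole thing is asked for, a point or a joint stands for the part that bears it (a point fixed in the world has none). Each returns a list of dicts, best first, with "score" (0 to 1); they miss things now and then, are a little off and sometimes report something else, mostly with a low value. They report only what shows in the picture. A call takes as long as a camera call.
- look_for(camera, target): "box" ([centre column, centre row, width, height] in pixels, round what is visible of it).
- spot_point(camera, target): "pixel" ([column, row] in pixels: a listed point, or the origin of a listed thing).
The state is a dict: "clock": time; "joints": joint angles; "qd": joint speeds; "tau": joint torques, N m; "tcp_pos": TCP position; "eef_rot": TCP orientation; "force": force on the tool from outside, world axes, zero at the start; "torque": the same for the moment, N m; "width": opening from 0.0 (shut) to 1.0 (fully open).
Only numpy, scipy, OpenCV 4.12 (cv2) and the standard library are available. Lean on these libraries where they do the work, as an engineer would, in place of code of your own. Each camera call takes 0.05 s, during which the arm holds its last target. There are 200 camera calls.

## Working session

There is one attempt and no reset: what is moved stays moved. The work goes in short steps, Python scripts to look and compute and a shell command to move; the robot and the scene stay as the last step left them, time stands still between calls to the robot, and variables do not carry over. Pictures are saved under pics/ and viewed, on a budget of 10 in all, crops included, one or two more only if the job needs it, and the job is handed in when it is done.

```bash
mkdir -p pics; ls
cat > h.py <<'E'
import numpy as np, cv2, json
from station import *
def ray(cam,px,M=None):
    M=M or camera_model(cam);K=np.array(M["K"],float);D=np.array(M["D"],float);T=np.array(M["world_to_cam"],float)
    u=cv2.undistortPoints(np.array([[px]],float),K,D)[0,0]
    d=T[:3,:3].T@np.array([u[0],-u[1],-1]);o=-T[:3,:3].T@T[:3,3]
    return o,d/np.linalg.norm(d)
def at_z(cam,px,z,M=None):
    o,d=ray(cam,px,M);return o+d*(z-o[2])/d[2]
def tri(rs):
    A=sum(np.eye(3)-np.outer(d,d) for o,d in rs);b=sum((np.eye(3)-np.outer(d,d))@o for o,d in rs)
    p=np.linalg.solve(A,b);return p,[np.linalg.norm((np.eye(3)-np.outer(d,d))@(p-o)) for o,d in rs]
def proj(cam,p,M=None):
    M=M or camera_model(cam);T=np.array(M["world_to_cam"]);c=T[:3,:3]@np.array(p)+T[:3,3]
    return cv2.projectPoints(np.array([[c[0],-c[1],-c[2]]]),np.zeros(3),np.zeros(3),np.array(M["K"],float),np.array(M["D"],float))[0].ravel()
E
python3 - <<'E'
from h import *
np.set_printoptions(precision=4,suppress=True)
ims=[]
for c in ["scene","top"]:
    im=snapshot(c);ims.append(im);cv2.imwrite(f"pics/{c}0.png",im)
    for t in ["cap_center","bottle_mouth","reagent_bottle","bottle_stand","cap_tray","dropper_bottle","bud_tub","loupe","specimen_green","specimen_black"]:
        r=spot_point(c,t)
        for k in r[:2]: print(c,t,round(k["score"],2),np.round(k["pixel"],1),at_z(c,k["pixel"],{"cap_center":.12,"bottle_mouth":.12}.get(t,0.)))
o=get_obs();print(o["tcp_pos"],o["eef_rot"],o["force"],o["width"],nose_length,o["clock"])
E
```

```text
pics
scene cap_center 0.68 [206.3 209.5] [0.5735 0.1391 0.12  ]
scene bottle_mouth 0.95 [207.6 208.5] [0.5756 0.1347 0.12  ]
scene bottle_mouth 0.52 [398.1 216.5] [ 0.313  -0.2244  0.12  ]
scene reagent_bottle 0.91 [209.8 248.2] [0.5762 0.1394 0.    ]
scene bottle_stand 0.89 [210.4 254.7] [0.5529 0.1489 0.    ]
scene bottle_stand 0.69 [322.5 213.6] [ 0.546  -0.1876  0.    ]
scene cap_tray 0.69 [324.8 214.8] [ 0.5381 -0.1896  0.    ]
scene dropper_bottle 0.88 [124.9 262.8] [0.635  0.3373 0.    ]
scene bud_tub 0.69 [144.8 315.9] [0.4463 0.3542 0.    ]
scene bud_tub 0.43 [207.8 254.8] [0.5559 0.1545 0.    ]
scene loupe 0.75 [204.6 318. ] [0.3738 0.2485 0.    ]
scene specimen_green 0.61 [404. 227.] [ 0.3818 -0.3351  0.    ]
scene specimen_green 0.46 [324.  215.1] [ 0.5382 -0.1869  0.    ]
scene specimen_black 0.43 [400.4 212.8] [ 0.4345 -0.3728  0.    ]
top cap_center 0.91 [221.3 182.5] [0.5555 0.1339 0.12  ]
top reagent_bottle 0.89 [223.6 189.6] [0.5533 0.1441 0.    ]
top bottle_stand 0.68 [221.1 190. ] [0.5523 0.1514 0.    ]
top cap_tray 0.73 [334.6 191.6] [ 0.5391 -0.1781  0.    ]
top dropper_bottle 0.7 [158.6 168.4] [0.6209 0.3341 0.    ]
top dropper_bottle 0.57 [217.1 188. ] [0.5585 0.163  0.    ]
top bud_tub 0.88 [153.7 225.5] [0.4537 0.348  0.    ]
top loupe 0.71 [187.1 251.2] [0.3774 0.2514 0.    ]
top specimen_green 0.66 [394.1 248.4] [ 0.3716 -0.3407  0.    ]
top specimen_black 0.57 [401.5 222.5] [ 0.4449 -0.3655  0.    ]
[ 0.1885 -0.5167  0.2226] [[ 0.3427 -0.9394  0.    ]
 [-0.9394 -0.3427 -0.    ]
 [ 0.      0.     -1.    ]] [-0.8535 -0.5565 -0.1573] 1.0073225359305484 0.019 1.1
```

View pics/scene0.png

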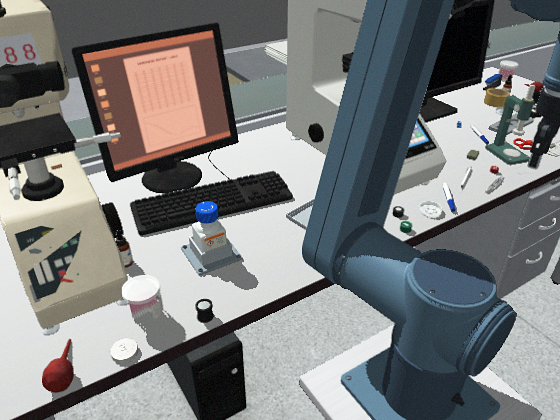

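View pics/top0.png

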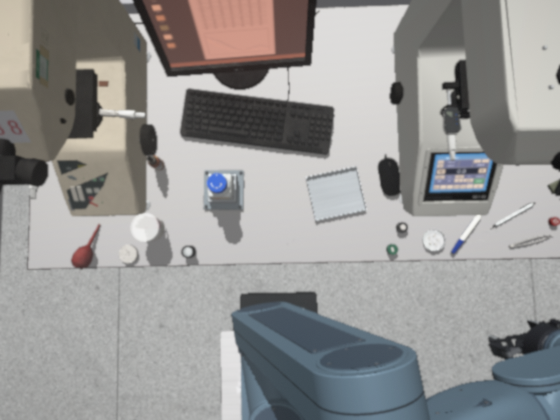

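The scene picture shows the blue cap at about (207,211) and the stand at (210,252). In the top picture the cap is at (218,183), the stand spans (205–242,172–210), and the tray corners lie at about (307,179), (355,169), (366,212) and (319,222). The bottle is near (0.555, 0.14), so I'm moving the wrist camera there.

```bash
python3 -m inch '-0.41 -0.47 -0.3 0; -0.82 -0.95 -0.6 0; -0.82 -0.95 -0.6 0' && python3 -m inch '-0.41 -0.47 0 0; -0.82 -0.95 0 0; -0.82 -0.95 0 0' && python3 -m inch '-0.41 -0.47 0 0; -0.82 -0.95 0 0; -0.82 -0.95 0 0' && python3 -m inch '-0.41 -0.47 0 0; -0.82 -0.95 0 0; -0.82 -0.95 0 0' && python3 -m inch '-0.41 -0.47 0 0; -0.82 -0.95 0 0; -0.82 -0.95 0 0; -0.82 -0.95 0 0'
python3 - <<'E'
from h import *
np.set_printoptions(precision=4,suppress=True)
for c in ["scene","top","wrist"]:
    M=camera_model(c);im=snapshot(c);cv2.imwrite(f"pics/{c}1.png",im)
    h=cv2.cvtColor(im,cv2.COLOR_BGR2HSV);m=cv2.inRange(h,(105,150,60),(125,255,255))
    n,l,s,ce=cv2.connectedComponentsWithStats(m)
    for i in range(1,n):
        if s[i,4]>80: print(c,"blue",s[i],ce[i],at_z(c,ce[i],.135,M))
    for t in ["cap_center","bottle_mouth","reagent_bottle","bottle_stand","cap_tray"]:
        for k in spot_point(c,t)[:1]: print(c,t,round(k["score"],2),np.round(k["pixel"],1),at_z(c,k["pixel"],.128 if t in("cap_center","bottle_mouth") else 0,M))
    if c=="wrist": T=np.array(M["world_to_cam"]);print(-T[:3,:3].T@T[:3,3],T[:3,:3])
o=get_obs();print(o["tcp_pos"],o["joints"],o["clock"])
E
```

```text
clock: 1.48
tcp_pos: [0.2512, -0.4054, 0.2848]
eef_rot: [[0.345, -0.939, 0.002], [-0.939, -0.345, -0.003], [0.003, -0.0, -1.0]]
force: [-0.2, -0.2, -0.8]
width: 0.998
clock: 1.85
tcp_pos: [0.3121, -0.2946, 0.2826]
eef_rot: [[0.348, -0.938, 0.0], [-0.938, -0.348, 0.0], [-0.0, -0.001, -1.0]]
force: [-0.2, 0.3, -0.4]
width: 1.0
clock: 2.22
tcp_pos: [0.3732, -0.1856, 0.2824]
eef_rot: [[0.348, -0.937, 0.0], [-0.937, -0.348, 0.001], [-0.0, -0.0, -1.0]]
force: [-0.8, -0.4, 0.0]
width: 1.001
clock: 2.6
tcp_pos: [0.4344, -0.0767, 0.2822]
eef_rot: [[0.348, -0.938, -0.0], [-0.938, -0.348, 0.0], [-0.0, -0.0, -1.0]]
force: [0.0, -0.7, -0.4]
width: 1.002
clock: 3.1
tcp_pos: [0.4943, 0.0292, 0.282]
eef_rot: [[0.342, -0.94, -0.001], [-0.94, -0.342, -0.001], [0.001, 0.002, -1.0]]
force: [-0.6, 0.3, 0.2]
width: 0.997
scene blue [195 201  24  22 420] [206.3429 211.7143] [0.5455 0.1508 0.135 ]
scene cap_center 0.91 [206.8 208.6] [0.5656 0.1408 0.128 ]
scene bottle_mouth 0.56 [206.  207.9] [0.5691 0.1412 0.128 ]
scene reagent_bottle 0.81 [210.  246.7] [0.5813 0.1364 0.    ]
scene bottle_stand 0.64 [211.1
[... 215 characters left out ...]
bottle_stand 0.54 [222.6 188.3] [0.5572 0.147  0.    ]
top cap_tray 0.65 [337.4 193.7] [ 0.5327 -0.1859  0.    ]
wrist blue [ 156   68   58   57 2313] [183.5612  95.1111] [0.5548 0.1443 0.135 ]
wrist blue [521 326  26  16 188] [533.8404 333.8883] [ 0.4348 -0.3431  0.135 ]
wrist cap_center 0.66 [184.6  97.1] [0.553  0.1448 0.128 ]
wrist reagent_bottle 0.72 [209.2 102.6] [0.5498 0.1474 0.    ]
wrist bottle_stand 0.39 [480.  283.6] [ 0.4321 -0.359   0.    ]
wrist cap_tray 0.96 [417.7 195.2] [ 0.5315 -0.1812  0.    ]
[0.5709 0.0586 0.4335] [[ 0.3426 -0.9395  0.0006]
 [ 0.8907  0.3246 -0.3182]
 [ 0.2988  0.1095  0.948 ]]
[0.4943 0.0314 0.2826] [-0.1622  0.1238  1.5569  0.      1.461   1.0585] 4.0
```

View pics/wrist1.png

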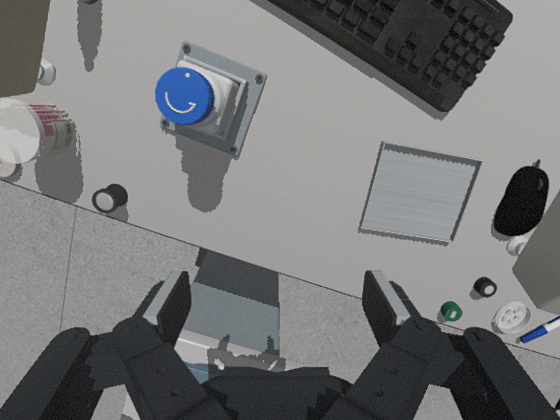

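The wrist view shows the cap centre at (185,96). The tray corners are at (383,143), (480,161), (453,244) and (360,231). Next I go above the cap and refine.

```bash
python3 - <<'E'
from h import *
M=camera_model("wrist")
for p in [(383,143),(480,161),(453,244),(360,231)]: print("tray",at_z("wrist",p,.012,M))
for p in [(185,41),(267,74),(237,157)]: print("stand",at_z("wrist",p,.008,M))
E
python3 -m inch '-0.43 -0.47 0 0; -0.86 -0.9 0 0; -0.86 -0.9 0 0; -0.86 -0.9 0 0'
python3 - <<'E'
from h import *
np.set_printoptions(precision=4,suppress=True)
c="wrist";M=camera_model(c);im=snapshot(c);cv2.imwrite("pics/wrist2.png",im)
h=cv2.cvtColor(im,cv2.COLOR_BGR2HSV);m=cv2.inRange(h,(105,150,60),(125,255,255))
n,l,s,ce=cv2.connectedComponentsWithStats(m)
for i in range(1,n):
    if s[i,4]>80: print("blue",s[i],ce[i],at_z(c,ce[i],.138,M))
o=get_obs();print(o["tcp_pos"],o["joints"],o["clock"],o["force"]);print("tcp px",proj(c,o["tcp_pos"],M))
E
```

```text
tray [ 0.58188018 -0.09318741  0.012     ]
tray [ 0.60935936 -0.23621743  0.012     ]
tray [ 0.4826535  -0.26518012  0.012     ]
tray [ 0.4527237  -0.11822075  0.012     ]
stand [0.61181984 0.19674803 0.008     ]
stand [0.60953805 0.08551604 0.008     ]
stand [0.49389337 0.0888263  0.008     ]
clock: 4.5
tcp_pos: [0.549, 0.143, 0.2822]
eef_rot: [[0.344, -0.939, -0.001], [-0.939, -0.344, -0.001], [0.0, 0.001, -1.0]]
force: [-0.1, -0.3, 0.1]
width: 0.998
blue [ 251  163   51   52 1851] [275.8255 187.6845] [0.5563 0.1454 0.138 ]
blue [547 364  13  12  91] [553.7143 370.2967] [ 0.4482 -0.299   0.138 ]
[0.5489 0.1423 0.2824] [ 0.0574  0.2583  1.3901 -0.0005  1.4939  1.2785] 4.55 [ 0.2949 -0.4406 -0.0496]
tcp px [276.3093 265.071 ]
```

View pics/wrist2.png

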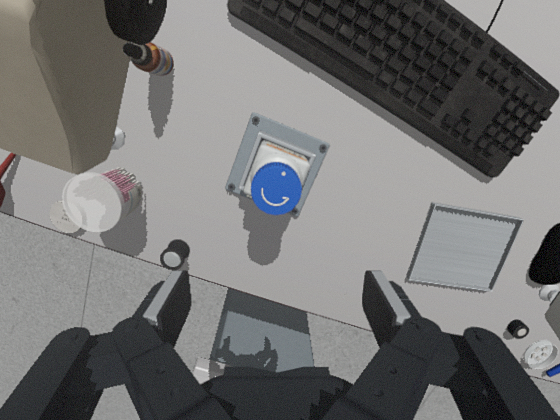

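The wrist view shows the cap at (276,189), with its top centre about 6 mm along tool −y. The fingers straddle it in x. I'll descend and fit the cap cylinder from several views.

```bash
python3 - <<'E'
from h import *
import pickle
M=camera_model("wrist");pickle.dump((M,[251,163,51,52]),open("w2.pkl","wb"))
E
python3 -m inch '0 -0.03 0.3 0; 0 -0.06 0.6 0; 0 -0.06 0.6 0; 0 -0.06 0.6 0'
python3 - <<'E'
from h import *
import pickle
from scipy.optimize import least_squares
np.set_printoptions(precision=4,suppress=True)
c="wrist";M=camera_model(c);im=snapshot(c);cv2.imwrite("pics/wrist3.png",im)
h=cv2.cvtColor(im,cv2.COLOR_BGR2HSV);m=cv2.inRange(h,(105,150,60),(125,255,255))
n,l,s,ce=cv2.connectedComponentsWithStats(m);i=1+np.argmax(s[1:,4]);print(s[i])
obs=[pickle.load(open("w2.pkl","rb")),(M,list(s[i,:4])),(camera_model("scene"),[195,201,24,22])]
a=np.linspace(0,2*np.pi,60)
def box(M,p):
    pts=np.array([proj(c,[p[0]+.025*np.cos(t),p[1]+.025*np.sin(t),p[2]+z],M) for t in a for z in(-.014,.014)])
    return np.r_[pts.min(0),pts.max(0)]
def res(p,ob): return np.concatenate([box(M,p)-np.array([b[0]-.5,b[1]-.5,b[0]+b[2]-.5,b[1]+b[3]-.5]) for M,b in ob])
for ob in (obs,obs[:2],obs[1:2]):
    r=least_squares(res,[.555,.145,.128],args=(ob,),diff_step=1e-4,x_scale=.01);print(r.x,r.fun)
o=get_obs();print(o["tcp_pos"],o["clock"],o["force"],o["width"])
E
```

```text
clock: 5.05
tcp_pos: [0.5554, 0.1441, 0.224]
eef_rot: [[0.342, -0.94, 0.002], [-0.94, -0.342, 0.0], [0.001, -0.001, -1.0]]
force: [-0.7, -0.1, 0.4]
width: 0.995
[ 244  181   61   64 2802]
[0.5538 0.1445 0.1278] [-0.5359 -1.329  -0.9368  0.3832  0.1619 -0.726   0.6522  0.9729  1.5603
  0.0262  0.3443  0.4823]
[0.5525 0.1439 0.1236] [-0.0703 -0.6268 -1.22    0.3361  0.8395 -0.183   0.2273  0.3972]
[0.5524 0.1444 0.1236] [ 0.2997 -0.301  -0.2991  0.289 ]
[0.5557 0.1443 0.2244] 5.1 [ 0.2076 -0.7539  0.1675] 0.9993686420786552
```

View pics/wrist3.png

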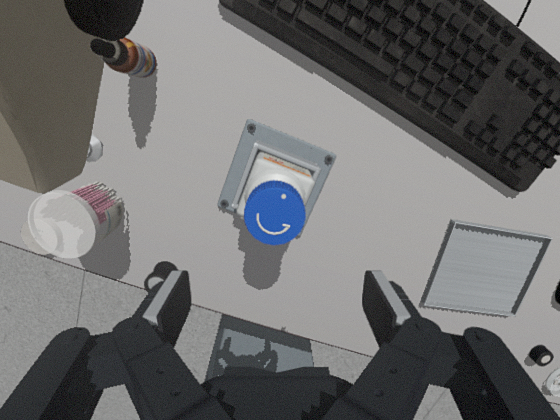

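```bash
python3 -m inch '-0.01 0.017 0.3 0; -0.01 0.017 0.6 0; -0.01 0.017 0.8 0; -0.01 0.017 0.91 0; -0.01 0.017 0.91 0'; python3 -m inch '0 0 0 0; 0 0 0 0; 0 0 0 0; 0 0 0 0; 0 0 0 0' 0 25;python3 -m inch '0 0 0 0; 0 0 0 0; 0 0 0 0; 0 0 0 0; 0 0 0 0' -1 25
python3 - <<'E'
from h import *
np.set_printoptions(precision=4,suppress=True)
cv2.imwrite("pics/wrist4.png",snapshot("wrist"));o=get_obs();print(o["tcp_pos"],o["clock"],o["force"],o["torque"],o["width"],o["joints"])
E
```

```text
clock: 5.72
tcp_pos: [0.5532, 0.1452, 0.132]
eef_rot: [[0.343, -0.939, 0.0], [-0.939, -0.343, 0.0], [0.0, -0.0, -1.0]]
force: [0.4, -0.0, 1.0]
width: 1.002
clock: 6.35
tcp_pos: [0.553, 0.1453, 0.1317]
eef_rot: [[0.343, -0.939, 0.0], [-0.939, -0.343, 0.0], [0.0, -0.0, -1.0]]
force: [0.4, 1.0, 0.7]
width: 0.5
clock: 6.98
tcp_pos: [0.5528, 0.1455, 0.1314]
eef_rot: [[0.343, -0.939, -0.001], [-0.939, -0.343, 0.0], [-0.0, 0.0, -1.0]]
force: [0.2, 0.0, 1.4]
width: 0.004
[0.5528 0.1455 0.1314] 7.025 [ 0.0812 -0.5054  1.0409] [-0.0257 -0.0151  0.007 ] -0.002646710512419332 [0.0621 0.3724 1.6089 0.0003 1.1609 1.283 ]
```

View pics/wrist4.png

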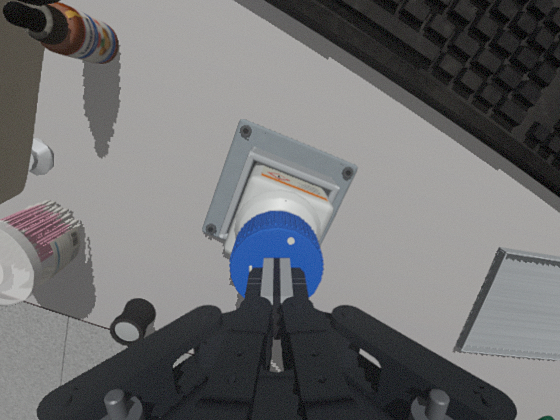

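The fingers shut completely (width 0) and show above the cap (tips at about (275,262), cap at 230–323 columns), so they missed it. I'll check the geometry.

Run:
```python
from h import *
from scipy.optimize import least_squares
np.set_printoptions(precision=4,suppress=True)
c="wrist";M=camera_model(c);o=get_obs();t=np.array(o["tcp_pos"]);print(M["K"],M["D"])
for dz in(-.05,-.03,-.019,0,.02,.04): print(dz,proj(c,t+[0,0,-dz*-1],M))
im=cv2.imread("pics/wrist4.png");h=cv2.cvtColor(im,cv2.COLOR_BGR2HSV);m=cv2.inRange(h,(105,150,60),(125,255,255))
n,l,s,ce=cv2.connectedComponentsWithStats(m);i=1+np.argmax(s[1:,4]);print(s[i])
for z in(.09,.1,.11,.12,.13,.14):
  pr=[proj(c,[.5538+.025*np.cos(a),.1445+.025*np.sin(a),z],M) for a in np.linspace(0,6.28,40)]
  print(z,np.min(pr,0),np.max(pr,0))
T=np.array(M["world_to_cam"]);print(-T[:3,:3].T@T[:3,3])
cv2.imwrite("pics/crop4.png",cv2.resize(im[190:340,190:360],None,fx=4,fy=4,interpolation=cv2.INTER_CUBIC))
```

```text
[[304.2091   0.     276.2636]
 [  0.     304.2091 211.9251]
 [  0.       0.       1.    ]] [-0.0591  0.      0.      0.      0.    ]
-0.05 [275.4956 230.5834]
-0.03 [275.4256 242.1912]
-0.019 [275.3812 249.5714]
0 [275.2917 264.4393]
0.02 [275.1751 283.8779]
0.04 [275.0262 308.7823]
[ 230  211   93   87 4553]
0.09 [240.7843 199.3181] [313.8075 266.8565]
0.1 [239.1027 203.7803] [315.5986 274.0336]
0.11 [237.2559 208.7105] [317.5668 281.8871]
0.12 [235.2185 214.1858] [319.7391 290.5151]
0.13 [232.9601 220.3012] [322.1485 300.0352]
0.14 [230.4434 227.1749] [324.8354 310.5888]
[0.6295 0.1729 0.2822]
```

View pics/crop4.png

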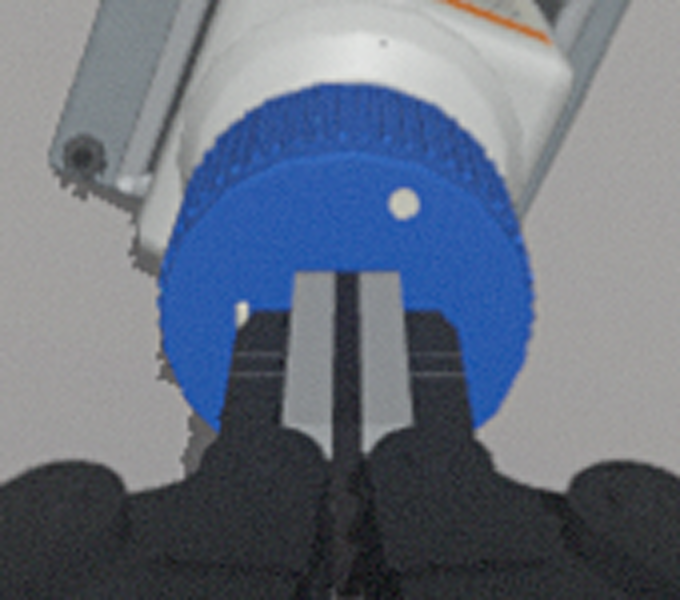

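```bash
python3 -m inch '0 0 -0.05 0; 0 0 -0.1 0; 0 0 -0.1 0;0 0 -0.1 0';  python3 - <<'E'
from h import *
import station
o=get_obs();print(o["force"],o["tcp_pos"],o["clock"],nose_length)
cv2.imwrite("pics/wrist5.png",snapshot("wrist"))
M=camera_model("wrist");t=np.array(o["tcp_pos"]);R=np.array(o["eef_rot"])
for k in(-.02,0,.01,.02): print(k,[proj("wrist",t+R@np.array([x,-.011,-k]),M) for x in (0,.0425)])
E
python3 -m inch '0 0 0 0; 0 0 0 0; 0 0 0 0; 0 0 0 0; 0 0 0 0' 0.4
python3 - <<'E'
from h import *
a=cv2.imread("pics/wrist5.png");b=snapshot("wrist")
cv2.imwrite("pics/pair5.png",cv2.resize(np.vstack([a[190:340,130:430],b[190:340,130:430]]),None,fx=2,fy=2,interpolation=cv2.INTER_CUBIC))
o=get_obs();print(o["force"],o["tcp_pos"],o["width"],o["clock"])
E
```

```text
clock: 7.52
tcp_pos: [0.553, 0.1453, 0.1417]
eef_rot: [[0.343, -0.939, 0.0], [-0.939, -0.343, 0.0], [0.0, -0.0, -1.0]]
force: [0.4, 0.7, -0.6]
width: 0.003
[ 0.43043857  0.69393894 -0.57384488] [0.55297766 0.14532438 0.14165614] 7.525 0.019
-0.02 [array([275.38477048, 232.35523479]), array([345.33513257, 232.28237219])]
0 [array([275.29972033, 246.40934473]), array([353.17805019, 246.26502593])]
0.01 [array([275.2495925, 254.7076137]), array([357.79316709, 254.5094145 ])]
0.02 [array([275.1931326 , 264.06748695]), array([362.98396219, 263.79694973])]
clock: 8.2
tcp_pos: [0.553, 0.1453, 0.1416]
eef_rot: [[0.343, -0.939, -0.0], [-0.939, -0.343, 0.0], [-0.0, -0.0, -1.0]]
force: [1.1, 0.3, -0.8]
width: 0.699
[ 0.11693934  0.78747533 -0.4145861 ] [0.55299843 0.1453169  0.14162466] 0.701393402285695 8.25
```

View pics/pair5.png

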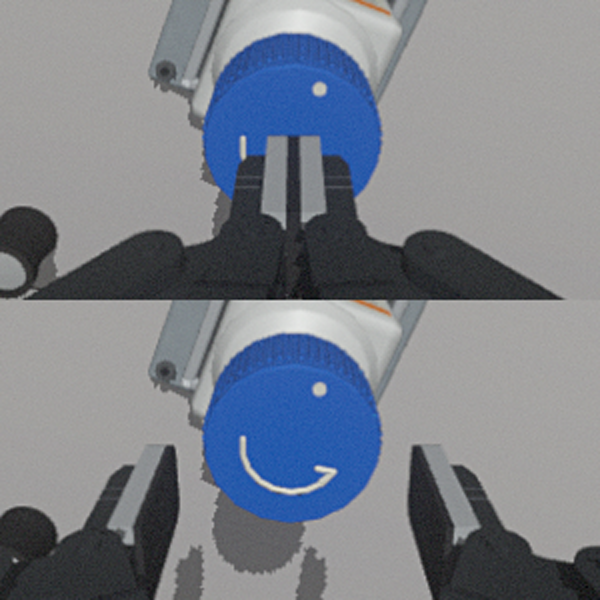

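The pads' tips actually stand about 12 mm behind the reported TCP. In the picture they are centred on the cap (column 276 for both). I'll go deeper with the jaws at 60 mm.

```bash
python3 -m inch '0 0 0.1 0; 0 0 0.15 0; 0 0 0.15 0'; python3 -m inch '0 0 0.1 0; 0 0 0.13 0; 0 0 0.13 0';python3 -m inch '0 0 0.05 0; 0 0 0.1 0; 0 0 0.1 0';python3 -m inch '0 0 0 0; 0 0 0 0;0 0 0 0;0 0 0 0' -1 25
python3 - <<'E'
from h import *
a=snapshot("wrist");cv2.imwrite("pics/w6.png",cv2.resize(a[150:350,130:430],None,fx=2,fy=2))
o=get_obs();print(o["force"],o["torque"],o["tcp_pos"],o["width"],o["clock"])
E
```

```text
clock: 8.62
tcp_pos: [0.5524, 0.1453, 0.1257]
eef_rot: [[0.343, -0.939, -0.002], [-0.939, -0.343, -0.0], [-0.0, 0.002, -1.0]]
force: [-0.1, -0.3, -0.8]
width: 0.701
clock: 9.0
tcp_pos: [0.5527, 0.1453, 0.1131]
eef_rot: [[0.343, -0.939, -0.001], [-0.939, -0.343, -0.0], [-0.0, 0.001, -1.0]]
force: [0.4, 0.8, 0.4]
width: 0.696
clock: 9.38
tcp_pos: [0.5526, 0.1453, 0.1031]
eef_rot: [[0.343, -0.939, -0.001], [-0.939, -0.343, -0.0], [-0.0, 0.001, -1.0]]
force: [-0.6, -0.5, -0.1]
width: 0.701
clock: 9.88
tcp_pos: [0.5529, 0.1455, 0.1037]
eef_rot: [[0.343, -0.939, -0.0], [-0.939, -0.343, 0.0], [-0.0, 0.0, -1.0]]
force: [-0.6, 1.3, -1.0]
width: 0.58
[-1.13229456  0.9625156  -0.28143619] [0.27096106 0.14814913 0.01079151] [0.5529355  0.145418   0.10364341] 0.5816187421238028 9.925
```

View pics/w6.png

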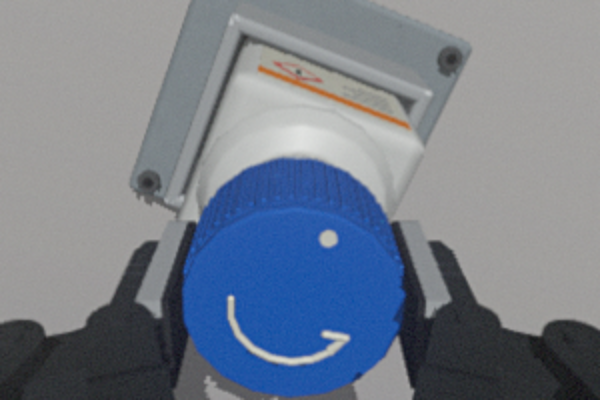

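Gripped: width 0.58 is about 49 mm, and the pads are on the cap's sides. I'll raise the grip and press gradually.

```bash
python3 -m inch '0 0 0 0; 0 0 0 0; 0 0 0 0' -1 65; for i in 1; do :; done; python3 -m inch '0 0 0.01 0; 0 0 0.02 0; 0 0 0.02 0'; python3 -m inch '0 0 0.01 0; 0 0 0.02 0; 0 0 0.02 0';python3 -m inch '0 0 0.01 0; 0 0 0.02 0; 0 0 0.02 0'
```

```text
clock: 10.3
tcp_pos: [0.553, 0.1454, 0.1036]
eef_rot: [[0.343, -0.939, -0.0], [-0.939, -0.343, 0.0], [-0.0, 0.0, -1.0]]
force: [-0.8, 0.4, 0.7]
width: 0.567
clock: 10.68
tcp_pos: [0.5534, 0.1453, 0.1023]
eef_rot: [[0.343, -0.939, 0.001], [-0.939, -0.343, -0.0], [0.0, -0.001, -1.0]]
force: [-2.7, 2.0, 5.8]
width: 0.572
clock: 11.05
tcp_pos: [0.5536, 0.1453, 0.1008]
eef_rot: [[0.343, -0.939, 0.002], [-0.939, -0.343, 0.0], [0.001, -0.002, -1.0]]
force: [-3.3, 1.7, 8.4]
width: 0.569
clock: 11.42
tcp_pos: [0.5538, 0.1454, 0.0994]
eef_rot: [[0.343, -0.939, 0.002], [-0.939, -0.343, 0.0], [0.001, -0.002, -1.0]]
force: [-3.5, 0.5, 11.4]
width: 0.571
```

```bash
python3 -m inch '0 0 0.01 0; 0 0 0.02 0; 0 0 0.02 0'; python3 -m inch '0 0 0.01 0; 0 0 0.01 0; 0 0 0.01 0'
```

```text
clock: 11.8
tcp_pos: [0.5541, 0.1454, 0.0982]
eef_rot: [[0.343, -0.939, 0.003], [-0.939, -0.343, 0.0], [0.001, -0.003, -1.0]]
force: [-4.9, 0.3, 14.8]
width: 0.573
clock: 12.18
tcp_pos: [0.5545, 0.1455, 0.0981]
eef_rot: [[0.343, -0.939, 0.005], [-0.939, -0.343, 0.0], [0.001, -0.004, -1.0]]
force: [-5.4, 0.1, 21.1]
width: 0.57
```

```bash
python3 -m inch '0 0 -0.004 0; 0 0 -0.004 -0.007; 0 0 -0.004 -0.014;0 0 -0.004 -0.014'; python3 -c "
from h import *
o=get_obs();print(o['force'],o['torque'],o['tcp_pos'],o['joints'])"
```

```text
clock: 12.68
tcp_pos: [0.5547, 0.1454, 0.0981]
eef_rot: [[0.424, -0.905, 0.005], [-0.905, -0.424, 0.0], [0.002, -0.005, -1.0]]
force: [-4.1, 0.5, 17.9]
width: 0.571
[-4.07117811  0.50994122 17.92935193] [0.2128531  0.80334459 0.0357272 ] [0.55471383 0.14539178 0.09810596] [ 6.19852780e-02  4.07536977e-01  1.64687032e+00 -1.54518121e-04
  1.08228287e+00  1.19453550e+00]
```

Torque stays tiny while turning. Next: 6°-per-row turns on to about 61°, checking halfway.

```bash
python3 -m inch '0 0 0 -0.014; 0 0 0 -0.028; 0 0 0 -0.042; 0 0 0 -0.056; 0 0 0 -0.07; 0 0 0 -0.07';python3 -c "
from h import *
o=get_obs();print(o['force'],o['torque'])
a=snapshot('wrist');cv2.imwrite('pics/w7.png',cv2.resize(a[150:350,130:430],None,fx=2,fy=2))"
```

```text
clock: 13.42
tcp_pos: [0.5553, 0.1453, 0.0981]
eef_rot: [[0.77, -0.638, 0.006], [-0.638, -0.77, 0.0], [0.005, -0.004, -1.0]]
force: [-2.4, -0.0, 16.5]
width: 0.572
[-2.35729178 -0.03175907 16.47720042] [ 0.07607507  0.55424548 -0.00850483]
```

View pics/w7.png

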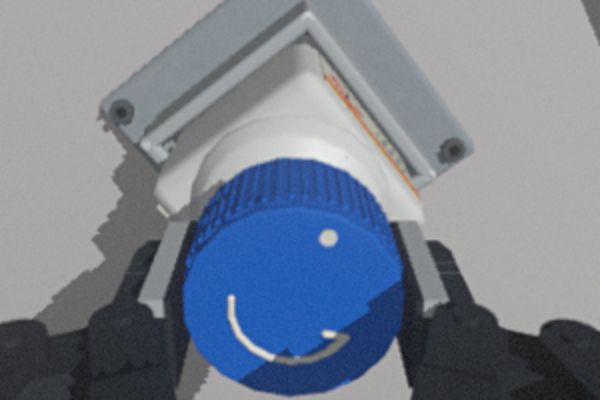

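The dot stays at the same place in the gripper view (328,238) while the bottle stays square in its stand, so the cap is turning. About 30° done, 31° to go.

```bash
python3 -m inch '0 0 0 -0.014; 0 0 0 -0.028; 0 0 0 -0.042; 0 0 0 -0.056; 0 0 0 -0.07; 0 0 0 -0.085; 0 0 0 -0.085';python3 -c "
from h import *
o=get_obs();print(o['force'],o['torque'])"; python3 -m inch '0 0 -0.01 0; 0 0 -0.03 0; 0 0 -0.04 0;0 0 -0.05 0;0 0 -0.05 0'
```

```text
clock: 14.35
tcp_pos: [0.5554, 0.1452, 0.0981]
eef_rot: [[0.988, -0.157, 0.006], [-0.157, -0.988, -0.0], [0.006, -0.001, -1.0]]
force: [-1.8, -0.6, 17.3]
width: 0.57
[-1.75239711 -0.59777605 17.31263608] [0.01726993 0.50149435 0.00575777]
clock: 14.98
tcp_pos: [0.5547, 0.1452, 0.1016]
eef_rot: [[0.987, -0.158, 0.004], [-0.158, -0.987, -0.0], [0.004, -0.001, -1.0]]
force: [0.1, 1.0, 6.1]
width: 0.57
```

```bash
python3 -m inch '0 0 -0.03 0; 0 0 -0.06 0; 0 0 -0.06 0';  python3 -m inch '0 0 -0.05 0; 0 0 -0.1 0; 0 0 -0.1 0'; python3 -m inch '0 0 -0.1 0; 0 0 -0.2 0; 0 0 -0.3 0;0 0 -0.3 0'
```

```text
clock: 15.35
tcp_pos: [0.5529, 0.1452, 0.1059]
eef_rot: [[0.987, -0.159, -0.0], [-0.159, -0.987, -0.0], [-0.0, 0.0, -1.0]]
force: [1.1, 0.4, 0.3]
width: 0.573
clock: 15.72
tcp_pos: [0.5534, 0.1453, 0.1166]
eef_rot: [[0.987, -0.158, 0.001], [-0.158, -0.987, 0.0], [0.001, -0.0, -1.0]]
force: [0.0, 0.1, -1.3]
width: 0.568
clock: 16.23
tcp_pos: [0.5538, 0.1454, 0.1474]
eef_rot: [[0.987, -0.158, 0.003], [-0.158, -0.987, 0.0], [0.003, -0.001, -1.0]]
force: [0.1, -0.9, -0.4]
width: 0.569
```

```bash
python3 -m inch '0.03 0.3 -0.2 0; 0.05 0.6 -0.2 0; 0.073 0.8 -0.2 0'; python3 -m inch '0.03 0.4 0 0; 0.073 0.8 0 0'; python3 -m inch '0.03 0.4 0 0; 0.073 0.8 0 0'; python3 -m inch '0.03 0.4 0 0; 0.073 0.8 0 0; 0.073 0.8 0 0; 0.073 0.8 0 0'
python3 - <<'E'
from h import *
np.set_printoptions(precision=4,suppress=True)
im=snapshot("wrist");s=snapshot("scene")
cv2.imwrite("pics/w8.png",np.hstack([cv2.resize(im,(400,300)),cv2.resize(s[150:360,100:380],(400,300))]))
o=get_obs();t=np.array(o["tcp_pos"]);print(o["force"],t,o["joints"]);M=camera_model("wrist")
for p in [(.58188,-.09319,.012),(.60936,-.2362,.012),(.48265,-.26518,.012),(.45272,-.1182,.012),(t[0],t[1],.02)]: print(proj("wrist",p,M)*400/560)
E
```

```text
clock: 16.6
tcp_pos: [0.5473, 0.0641, 0.166]
eef_rot: [[0.987, -0.159, -0.0], [-0.159, -0.987, -0.0], [-0.0, 0.0, -1.0]]
force: [-0.3, 0.9, -0.8]
width: 0.569
clock: 16.85
tcp_pos: [0.5417, -0.0158, 0.1656]
eef_rot: [[0.987, -0.158, -0.001], [-0.158, -0.987, 0.0], [-0.001, -0.0, -1.0]]
force: [-0.5, -0.3, 0.2]
width: 0.568
clock: 17.1
tcp_pos: [0.5361, -0.0963, 0.1656]
eef_rot: [[0.987, -0.159, -0.001], [-0.159, -0.987, 0.001], [-0.001, -0.0, -1.0]]
force: [0.5, 0.4, -0.2]
width: 0.572
clock: 17.6
tcp_pos: [0.5308, -0.1748, 0.1655]
eef_rot: [[0.987, -0.159, -0.001], [-0.159, -0.987, 0.001], [-0.001, -0.001, -1.0]]
force: [-0.5, 1.0, -0.5]
width: 0.566
[ 0.7302  0.5305 -0.5163] [ 0.531  -0.1741  0.1658] [-0.5167  0.3187  1.5966  0.0005  1.2271 -0.3586]
[225.6304  73.7195]
[254.5234 168.667 ]
[176.5115 196.7871]
[135.721  107.9228]
[197.4652 139.0231]
```

View pics/w8.png

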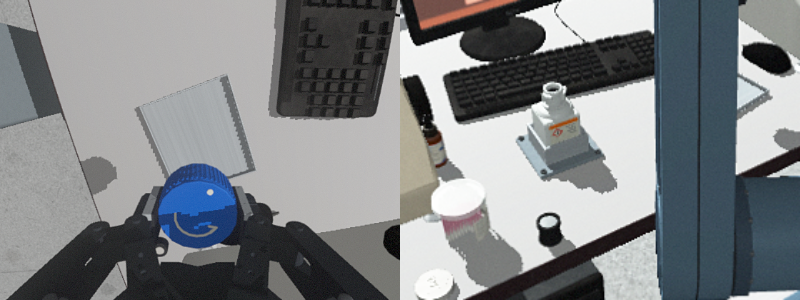

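The cap is held with its dot visible, and the bottle stands upright and uncapped (at about (553,125) in the right half). The tray corners agree with my earlier measurement. Lowering now.

```bash
python3 -m inch '0 0.02 0.4 0; 0 0.04 0.8 0; 0 0.04 0.95 0; 0 0.04 0.95 0';python3 -m inch '0 0 0.25 0; 0 0 0.5 0; 0 0 0.55 0; 0 0 0.55 0'; python3 -m inch '0 0 0.05 0; 0 0 0.1 0; 0 0 0.12 0; 0 0 0.12 0'; python3 -m inch '0 0 0.01 0; 0 0 0.03 0; 0 0 0.03 0; 0 0 0.03 0'
```

```text
clock: 18.2
tcp_pos: [0.5302, -0.1782, 0.0705]
eef_rot: [[0.988, -0.158, -0.002], [-0.158, -0.988, 0.001], [-0.002, -0.001, -1.0]]
force: [1.2, 0.1, 0.1]
width: 0.566
clock: 18.7
tcp_pos: [0.5314, -0.1795, 0.0172]
eef_rot: [[0.987, -0.158, 0.001], [-0.158, -0.987, -0.001], [0.002, 0.001, -1.0]]
force: [0.6, 0.1, -0.1]
width: 0.571
clock: 19.2
tcp_pos: [0.5304, -0.1792, 0.0039]
eef_rot: [[0.987, -0.159, -0.0], [-0.159, -0.987, 0.0], [-0.0, -0.0, -1.0]]
force: [-0.6, 0.0, -0.5]
width: 0.571
clock: 19.7
tcp_pos: [0.5305, -0.1792, 0.001]
eef_rot: [[0.987, -0.158, -0.0], [-0.158, -0.987, 0.0], [-0.0, -0.0, -1.0]]
force: [0.3, -0.2, -1.1]
width: 0.575
```

```bash
for i in 1; do :; done; python3 -m inch '0 0 0.01 0; 0 0 0.02 0; 0 0 0.02 0'|grep -E "tcp|force"; python3 -m inch '0 0 0.01 0; 0 0 0.02 0; 0 0 0.02 0'|grep -E "tcp|force"; python3 -m inch '0 0 0.01 0; 0 0 0.015 0; 0 0 0.015 0'|grep -E "tcp|force"; python3 -m inch '0 0 0.01 0; 0 0 0.01 0; 0 0 0.01 0'|grep -E "tcp|force"
```

```text
tcp_pos: [0.5304, -0.1792, -0.0011]
force: [-0.2, 0.7, -0.5]
tcp_pos: [0.5304, -0.1792, -0.0031]
force: [0.0, -0.0, 0.1]
tcp_pos: [0.5305, -0.1792, -0.0045]
force: [0.2, -0.5, 0.4]
tcp_pos: [0.5305, -0.1792, -0.0055]
force: [0.9, 0.1, -0.0]
```

```bash
python3 -m inch '0 0 0.01 0; 0 0 0.01 0; 0 0 0.01 0'|grep -E "tcp|force"; python3 -m inch '0 0 0.01 0; 0 0 0.01 0; 0 0 0.01 0'|grep -E "tcp|force"; python3 -m inch '0 0 0.01 0; 0 0 0.01 0; 0 0 0.01 0'|grep -E "tcp|force"
```

```text
tcp_pos: [0.5305, -0.1792, -0.0065]
force: [-0.5, -0.2, -0.4]
tcp_pos: [0.5306, -0.1792, -0.0074]
force: [-0.1, -0.2, -0.2]
tcp_pos: [0.5306, -0.1792, -0.0075]
force: [-2.9, 0.7, 8.2]
```

Contact at TCP −7.5 mm, just where the cap's bottom should meet the tray floor. I'll ease off, release and retreat.

```bash
python3 -m inch '0 0 -0.006 0; 0 0 -0.006 0; 0 0 -0.006 0' - 20|grep -E "tcp|force"; python3 -m inch '0 0 -0.006 0; 0 0 -0.006 0; 0 0 -0.006 0; 0 0 -0.006 0' 0.45|grep -E "tcp|force|wid";  python3 -m inch '0 0 -0.1 0; 0 0 -0.3 0; 0 0 -0.6 0; 0 0 -1 0;0 0 -1 0'|grep -E "tcp|force|wid"; python3 -m inch '0 0.2 -0.3 0; 0 0.4 -0.6 0; 0 0.6 -0.8 0;0 0.6 -0.8 0;0 0.6 -0.8 0'|grep -E "tcp|force|wid"
python3 - <<'E'
from h import *
np.set_printoptions(precision=4,suppress=True)
c="wrist";M=camera_model(c);im=snapshot(c);s=snapshot("scene")
cv2.imwrite("pics/w9.png",np.hstack([cv2.resize(im[100:400,100:500],(400,300)),cv2.resize(s[150:360,100:380],(400,300))]))
h=cv2.cvtColor(im,cv2.COLOR_BGR2HSV);m=cv2.inRange(h,(105,150,60),(125,255,255))
n,l,st,ce=cv2.connectedComponentsWithStats(m);i=1+np.argmax(st[1:,4]);print(st[i],at_z(c,ce[i],.028,M))
o=get_obs();print(o["clock"],o["force"])
E
```

```text
tcp_pos: [0.5306, -0.1793, -0.0075]
force: [-2.0, 0.3, 6.3]
tcp_pos: [0.5304, -0.1792, -0.0075]
force: [-0.5, -0.5, -0.1]
width: 0.729
tcp_pos: [0.5329, -0.1805, 0.0968]
force: [-0.8, 0.3, -0.2]
width: 0.724
tcp_pos: [0.5203, -0.2374, 0.1713]
force: [-0.1, 0.9, -0.9]
width: 0.727
[ 252  108   52   53 2013] [ 0.5306 -0.1779  0.028 ]
24.55 [-0.2374  0.0985 -0.9977]
```

View pics/w9.png

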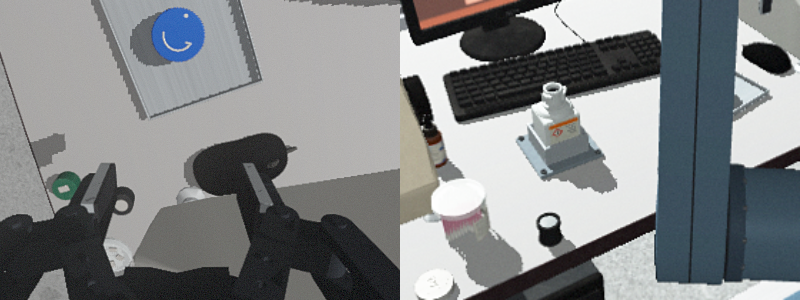

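The cap lies flat on the tray, top up, at (178,35) in the left half, measured at (0.531, −0.178). The bottle is upright in its stand at (553,125) in the right half, and the gripper is clear.

```bash
python3 -c "
from station import *
print(job_done())"
```

```text
the job is handed in; nothing more can be done
None
```

The reagent bottle is open. I gripped the cap, pressed it down, turned it about 61° anticlockwise and lifted it off. It is now open side down on the steel tray, and the job was handed in at about 24.6 s of the 64 s allowed.

**Last checks:**
- **Pressing:** the force peaked at about 21 N and stayed at 16–18 N during the turn, under the 30 N limit. The wrist moment about the cap's axis stayed below 0.04 N m at each reading.
- **Cap:** in the last picture it lies flat, top up, at about (0.531, −0.178), roughly the middle of the tray. It was released only after it touched the tray floor, at the height expected for the cap's bottom.
- **Bottle:** it stands upright and uncapped in its stand. The bystanders I could see look unmoved, but I compared them only by eye.
- **Gripper:** it is open and touching nothing.

**What disagreed:**
- **Finger reach:** the fingertips stood about 10–13 mm behind the reported TCP, not 19 mm ahead as `nose_length` says. The first attempt therefore closed empty just above the cap; at most it touched the top at about 1 N. I corrected the depth from the pictures.
- **Pictures:** I viewed 12, two over the budget.

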